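Set the pump pulley on its shaft flat and hold it for the set screw

ROBOT

A 6-joint arm with a two-finger parallel gripper is mounted at the origin on the work surface. World frame = base frame: x ahead of the robot, y to its left, z up, the work surface at z = 0. Lengths are in m, angles in rad, forces in N, time in s.
With the tool pointing down it reaches from about 0.15 to 0.775 m from the base axis. Payload 6.1 kg.
Tool frame: the origin (TCP) lies at the very end of the fingers, on their centre line; the grasp point (between the pads) lies 19 mm behind it; x points along the fingers, y is the direction in which the jaws open and shut, and the axes are right-handed (so a half turn about x gives the same grasp; the last joint's range is limited). The gripper opens to 85 mm and grips with 20 to 120 N. Pads are 22 mm wide; open, the fingers measure 114 mm over their backs; the gripper's body (76 mm by 85 mm) begins 54 mm behind the grasp point. The pads swing forward as they close: fully open they stand 13 mm farther back than shut.
Start: joints at [1.167, 0.126, -0.04, 1.405, 0, 1.571], TCP at [0.206, 0.483, 0.231] pointing down, gripper open.
Joint ranges: [-2.72, 2.72], [-0.95, 1.95], [-1.27, 1.35], [-1.78, 2.02], [-1.46, 1.47], [-3.14, 3.14]. Speed limits (rad/s): [2.39, 2.39, 3.01, 3.14, 3.14, 3.14].

INTERFACE

Orientations are given as [roll, pitch, yaw] about the fixed x, y, z axes, in that order (R = Rz(yaw) Ry(pitch) Rx(roll)).
In Python, from bench import arm, get_image gives the robot as it stands. The module is installed in compiled form; this text tells all that it offers.
- The arm moves only by the shell command python3 -m jog 'ROWS' [FORCE]. ROWS is JSON, a list of rows, each a list of 3 entries, a list of its own where there are three numbers: the turn, a rotation vector about the world's x, y, z in degrees, then the shift along the world's x, y, z in m, then the finger opening in m, from 0 to 0.0854. In form: [[[rx, ry, rz], [tx, ty, tz], gripper], ...]. A call has 1 to 10 rows; each row is the pose to reach, as a shift and turn from the pose commanded when the call began; what a row does not reach only later rows make up. A row lasts 1/10 s, in which the tool goes at most 50 mm and 8.59 degrees, less where a joint would pass 70% of its speed; a pose out of reach is approached as far as the arm can. A call with a gripper value outside its range is refused whole. The fingers move at their own pace and stop on an object; FORCE is the grip in N (left out, the last holds). Time passes only in rows, so rows that repeat a pose let the fingers close. It gives the time, the measured TCP pose, the force and the opening at its end, in the units of the state.
- arm.get_state(): the state, without advancing time (a new reading comes with each control period).
- get_image(name): name is "scene" or "top"; returns a dict with "img" (384x512x3 uint8, red, green, blue), "z_map" (384x512 float32, m along the optical axis (not along the pixel's ray), 0 where there is no reading), "vertical_fov" (degrees; the focal length in pixels is half the picture's height over the tangent of half this angle, whatever the lens; pixels are square), "cx", "cy" (the principal point, pixels), "rvec" (rotation vector, rad) and "tvec" (3), from world to camera coordinates, as OpenCV has them. Camera axes: x right, y down, z forward; pixel columns grow to the right and rows downward; lengths in m; the calibration is good to about 2 mm. A picture is of the moment at which its call begins.
- arm.close_job(): hands the job in, once; it reports no verdict.
The state is a dict: "time_s": time; "q": joint angles; "qvel": joint speeds; "joint_torque": joint torques, N m; "tool_pos": TCP position; "tool_rot": TCP orientation; "wrist_force": force on the tool from outside, world axes, zero at the start; "ft_torque": the same for the moment, N m; "grip_width": finger opening in m.
Only numpy, scipy, OpenCV 4.12 (cv2) and the standard library are available. Lean on these libraries where they do the work, as an engineer would, in place of code of your own. Each camera call takes 0.05 s, during which the arm holds its last target. There are 200 camera calls.

TASK

The drive pulley has to go back on the pump shaft of the oil-pump test rig. Pinch the bare pump shaft and turn it until its set-screw flat faces straight away from the motor and you feel a finger sitting on the flat; then thread the loose pulley, hub up, down over that shaft with its set screw in front of the flat, and stop level with the pulley on the motor, clear above the bearing boss. Finish still holding it steady there in the gripper, upright, for the screw to be nipped up, and leave the other things on the bench where they are.

Things in the scene. Friction and masses are not known exactly. Their poses are not given: they have to be found in the camera images.
- rig: Oil-pump test rig, fixed: plates on pillars, pump and motor beneath, shafts up. Origin on the pump shaft's axis at the underside (on the mat); x points to the motor shaft 120 mm away. Top plate x -62 to 172, y +-65, upper face z 97 mm; boss round the pump shaft (46 mm wide) to z 105. The motor carries a pulley like the loose one, underside z 125, hub top z 165 mm; that shaft's end z 172.
- pump_shaft: The pump's bare upright dark steel shaft, 20 mm in diameter, turns without end stops; an oil seal holds it where it is left (0.06 N m to turn it). Origin on its axis at the top plate's upper face; z up along the axis; its x axis points out of the flat. Its end is 83 mm above the origin (z 180 mm on the rig), the last 3.5 mm chamfered.
- shaft_flat: The bright flat milled 4 mm deep in one side of the pump shaft, 16 mm wide, over the shaft's top 40 mm (z 140 to 180 mm on the rig): pinched squarely across the flat the shaft measures 16 mm, elsewhere up to 20 mm. Origin in the middle of the flat's face, 6.1 mm from the axis; x axis points out of the flat.
- shaft_top (a point): Point on the pump shaft's axis at the height of its end.
- pulley: Loose aluminium toothed-belt pulley, 0.15 to 0.31 kg, standing hub up on the 2 mm thick mat: flanged band 62 mm across, 16 mm tall, above it a hub 36 mm across, 24 mm tall (40 mm in all), bore 22 mm right through. Origin at the centre of its underside; z up the hub; its x axis points out along the set screw.
- pulley_level (a point): Middle of the loose pulley's toothed band, on its axis, 8 mm above its underside.
- set_screw (a point): Outer end of the loose pulley's M8 set screw, which stands 6 mm out of the side of the hub, 24 mm from the axis and 28 mm above the underside. It is backed off: nothing stands into the bore.
- motor_pulley_level (a point): Middle of the toothed band of the pulley on the motor, on its axis (z 133 mm on the rig): the level for the loose pulley.
- hex_key: 5 mm hex key, 80 x 26 mm, lying on the mat; not to be moved. Origin on the bench side of its long leg's middle.
- socket: Steel socket, 25 mm across, 30 mm tall, standing on the mat; not to be moved. Origin at its underside.
- scraper: Scraper with plastic handle, 150 mm long, on the bench; not to be moved.
- spanner: Steel spanner, 170 mm long, on the bench; not to be moved.
- marker: Marker pen, 140 mm long, on the bench; not to be moved.
- stone: Dark sharpening stone on its block, 50 x 150 x 28 mm, on the bench; not to be moved.
- tub: Yellow grease tub, 130 mm across, with a small pot on its lid, 180 mm tall in all; not to be moved.
There are look-alikes about, which are no part of the job. Of the things like the pulley, leave any that is black or pink; of the rest the smaller one is meant.

How it is judged:
By the outcome, as a careful person would: the job done as asked, in the order asked, and still so for the second after the job is handed in, while the arm keeps its last pose, push and grip.
It also fails if it takes over 72 s, if anything falls off the work surface, if the arm or the gripper's body presses on something with over 40 N, if the wrist force passes 120 N, or if a joint passes its speed limit or range.

## Working session

There is one attempt and no reset: what is moved stays moved. The work goes in short steps, Python scripts to look and compute and a shell command to move; the robot and the scene stay as the last step left them, time stands still between calls to the robot, and variables do not carry over. Pictures are saved under pics/ and viewed, about 8 in all and at most 12, crops included, and the job is handed in when it is done.

```bash
mkdir -p pics; cat > h.py <<'E'
import numpy as np, cv2
from bench import arm, get_image
def shot(n,f=None):
    d=get_image(n); 
    if f: cv2.imwrite('pics/'+f,d['img'][:,:,::-1])
    np.save('pics/'+n+'.npy',d,allow_pickle=True); return d
def load(n): return np.load('pics/'+n+'.npy',allow_pickle=True).item()
def cam(d):
    f=d['img'].shape[0]/2/np.tan(np.radians(d['vertical_fov'])/2)
    R=cv2.Rodrigues(np.array(d['rvec'],float))[0]; return f,R,np.array(d['tvec'],float).ravel()
def world(d,u,v,z=None):
    f,R,t=cam(d); u=np.asarray(u,float);v=np.asarray(v,float)
    if z is None: z=d['z_map'][v.astype(int),u.astype(int)]
    p=np.stack([(u-d['cx'])/f*z,(v-d['cy'])/f*z,z+0*u],-1); return (p-t)@R
def onplane(d,u,v,h):
    f,R,t=cam(d); c=-R.T@t; r=R.T@np.array([(u-d['cx'])/f,(v-d['cy'])/f,1]); return c+r*(h-c[2])/r[2]
def pix(d,p):
    f,R,t=cam(d); q=R@np.asarray(p,float)+t; return f*q[0]/q[2]+d['cx'],f*q[1]/q[2]+d['cy']
def crop(d,x0,y0,x1,y1,k,fn): cv2.imwrite('pics/'+fn,cv2.resize(d['img'][y0:y1,x0:x1,::-1],None,fx=k,fy=k,interpolation=cv2.INTER_CUBIC))
E
python3 - <<'E'
from h import *
a=shot('scene'); b=shot('top')
im=np.hstack([a['img'],b['img']])
cv2.imwrite('pics/a.png',a['img'][:,:,::-1]);cv2.imwrite('pics/b.png',b['img'][:,:,::-1])
for d in(a,b):
    f,R,t=cam(d);print(f,d['cx'],d['cy'],-R.T@t,R[2])
print(arm.get_state())
E
```

```text
498.66325689696527 253.00656372372785 191.835762509658 [ 1.27346199 -0.58189969  1.17102835] [-0.53009506  0.41984699 -0.73670058]
433.5709753708136 253.53563329056982 196.44997248398536 [0.32745642 0.01182442 1.3062686 ] [ 0.18405995 -0.02683172 -0.98254872]
{'time_s': 0.1, 'q': array([ 1.16700260e+00,  1.26351893e-01, -4.04963857e-02,  1.40541919e+00,
       -2.59114068e-05,  1.57085416e+00]), 'qvel': array([ 2.04312618e-03,  1.04125847e-03,  1.77851301e-03, -2.72462260e-05,
        2.28846088e-04,  7.96502194e-04]), 'joint_torque': array([-8.55407652e-04, -4.36903739e+01,  3.53606808e+01,  1.36461007e-02,
        6.02828507e-06,  1.89141673e-06]), 'tool_pos': array([0.20613929, 0.48243465, 0.23059432]), 'tool_rot': array([-1.55312717,  1.56932496, -1.95697871]), 'wrist_force': array([0.335914  , 0.48517556, 0.45179335]), 'ft_torque': array([-0.00160208,  0.02884105, -0.00745744]), 'grip_width': 0.08514545459857398}
```

View pics/a.png

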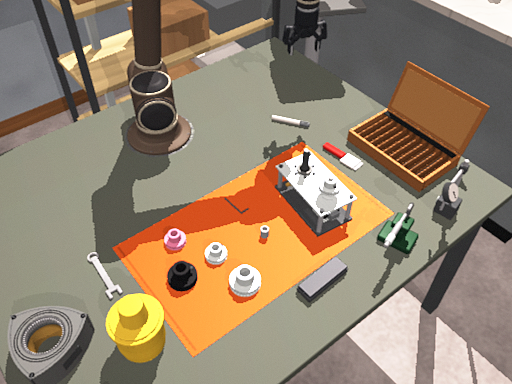

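View pics/b.png

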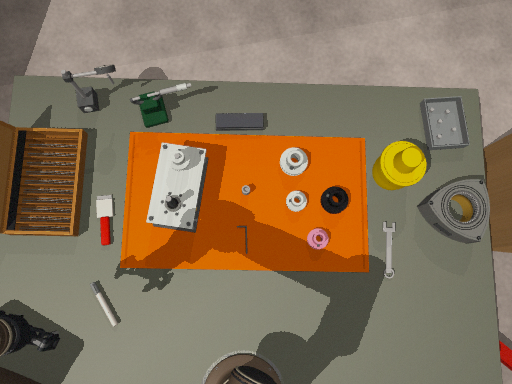

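The top view shows the rig with the dark pump shaft at about (173,202) and the motor pulley at about (180,156). The small silver pulley is at (296,201); the larger one (294,161), the black one (334,200) and the pink one (318,238) are look-alikes.

```bash
python3 - <<'E'
from h import *
b=load('top');a=load('scene')
def up(d,x0,y0,x1,y1,k): return cv2.resize(d['img'][y0:y1,x0:x1,::-1],None,fx=k,fy=k,interpolation=cv2.INTER_CUBIC)
A=up(b,140,135,215,235,4);B=up(b,271,176,321,226,8)
C=up(a,265,140,365,240,4); D=up(a,190,232,240,282,8)
h=lambda *x:np.vstack([cv2.copyMakeBorder(i,0,0,0,400-i.shape[1],cv2.BORDER_CONSTANT) for i in x])
cv2.imwrite('pics/c.png',cv2.resize(np.hstack([h(A,B),h(C,D)]),(600,600) if 0 else None,fx=.75,fy=.75))
f,R,t=cam(b)
# clouds
v,u=np.mgrid[0:384,0:512];P=world(b,u,v)
def st(m,n): 
    q=P[m]; print(n,len(q),q.mean(0),q.min(0),q.max(0))
box=lambda x0,y0,x1,y1:(u>=x0)&(u<x1)&(v>=y0)&(v<y1)
st(box(276,181,316,221)&(P[...,2]>.035),'pulley hub')
st(box(276,181,316,221)&(P[...,2]>.013)&(P[...,2]<.025),'pulley fl')
st(box(165,145,195,170)&(P[...,2]>.155)&(P[...,2]<.169),'mhub')
st(box(165,145,195,170)&(P[...,2]>.135)&(P[...,2]<.15),'mfl')
st(box(160,185,190,215)&(P[...,2]>.175),'shaft')
st(box(145,140,210,232)&(P[...,2]>.09)&(P[...,2]<.1045),'plate')
r=box(145,140,210,232)&(P[...,2]>.09)&(P[...,2]<.103)
rect=cv2.minAreaRect(P[r][:,:2].astype(np.float32));print(rect,cv2.boxPoints(rect))
E
```

```text
pulley hub 86 [ 0.54262224 -0.14005987  0.12927955] [ 0.32745642 -0.17005677  0.03500803] [0.57541074 0.01182442 1.3062686 ]
pulley fl 187 [ 0.55682535 -0.15257871  0.0179683 ] [ 0.52926643 -0.18309439  0.01328595] [ 0.58917658 -0.12156036  0.02487669]
mhub 115 [0.64709972 0.18899353 0.16463367] [0.62978681 0.17236842 0.15518717] [0.67095126 0.20630973 0.16891016]
mfl 224 [0.6434727  0.18875373 0.14253118] [0.6166721  0.15965279 0.13607513] [0.67832819 0.2210799  0.14971417]
shaft 41 [0.52337949 0.19995541 0.20811741] [0.32745642 0.01182442 0.17523042] [0.53764008 0.21169208 1.3062686 ]
plate 3099 [0.57368077 0.1981897  0.09851131] [0.46027237 0.12035407 0.09000792] [0.70771124 0.27732982 0.10447749]
((0.5832736492156982, 0.19862136244773865), (0.1309605836868286, 0.23563651740550995), 82.39469146728516) [[0.45782563 0.14931011]
 [0.69138926 0.11812405]
 [0.70872164 0.24793261]
 [0.47515804 0.2791187 ]]
```

View pics/c.png

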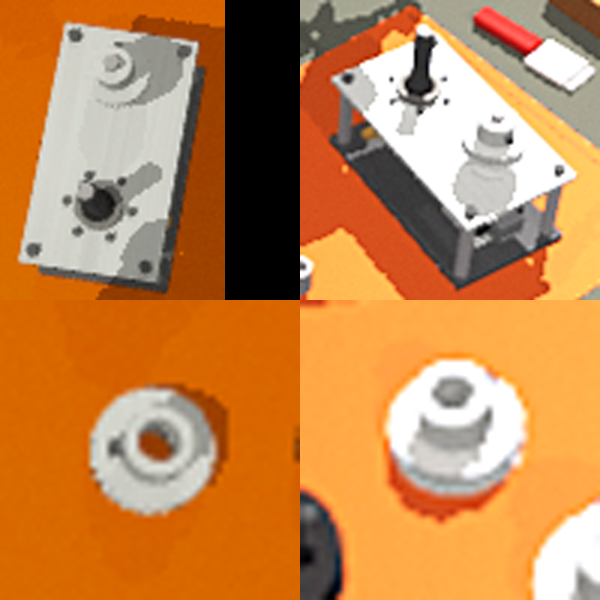

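```bash
python3 - <<'E'
from h import *
b=load('top');a=load('scene')
T=np.array([.5288,.2059,.182])
out=[]
for d in(b,a):
    u,v=pix(d,T);print('top',u,v,'flatbot',pix(d,T-[0,0,.04]),'boss',pix(d,T-[0,0,.075]))
    x0,y0=int(u)-16,int(v)-14
    print(x0,y0)
    out.append(cv2.resize(d['img'][y0:y0+40,x0:x0+32,::-1],None,fx=12,fy=12,interpolation=cv2.INTER_NEAREST))
cv2.imwrite('pics/d.png',np.hstack(out))
v,u=np.mgrid[0:384,0:512];P=world(b,u,v)
box=lambda x0,y0,x1,y1:(u>=x0)&(u<x1)&(v>=y0)&(v<y1)
m=box(276,181,316,221)&(P[...,2]>.010)&(P[...,2]<.06);q=P[m]
print(cv2.minEnclosingCircle(q[:,:2].astype(np.float32)))
h=q[q[:,2]>.038];print('hubtop',len(h),cv2.minEnclosingCircle(h[:,:2].astype(np.float32)),np.median(h,0))
print('screw',onplane(b,289.8,200.5,.030), onplane(b,297,200,.042))
m=box(165,145,195,170)&(P[...,2]>.158)&(P[...,2]<.17);h=P[m];print('mhub',cv2.minEnclosingCircle(h[:,:2].astype(np.float32)),np.median(h,0))
E
```

```text
top 167.77769128404606 198.1013376536704 flatbot (np.float64(170.19756579022405), np.float64(200.7530801164115)) boss (np.float64(172.18602358136656), np.float64(202.93206830223656))
151 184
top 306.2344099998919 150.13598553697793 flatbot (np.float64(305.177836696693), np.float64(160.05591389075448)) boss (np.float64(304.28717775846815), np.float64(168.41810970631388))
290 136
((0.5523773431777954, -0.1483944058418274), 0.038784075528383255)
hubtop 69 ((0.5589191913604736, -0.15238019824028015), 0.018460195511579514) [ 0.55937174 -0.15217096  0.04170909]
screw [ 0.55653823 -0.13198678  0.03      ] [ 0.55635164 -0.15209532  0.042     ]
mhub ((0.6478833556175232, 0.1895962953567505), 0.01830429397523403) [0.64521202 0.18927697 0.16608979]
```

View pics/d.png

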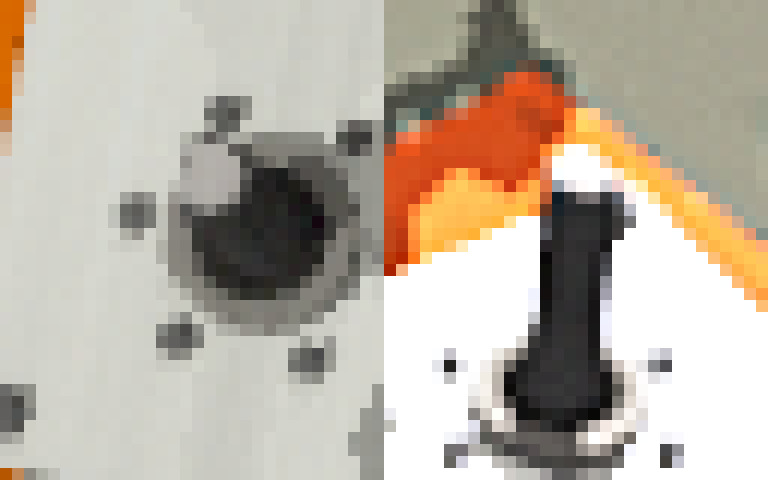

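The flat is not obviously visible: the top camera sees only dark steel and the light end face. I'll check the depth points around the shaft.

```bash
python3 - <<'E'
from h import *
np.set_printoptions(precision=1,suppress=True,linewidth=150)
for n,(x0,y0,x1,y1) in (('top',(163,193,182,212)),('scene',(299,144,316,172))):
    d=load(n);v,u=np.mgrid[y0:y1,x0:x1];P=world(d,u,v);g=d['img'][y0:y1,x0:x1].mean(2)
    print(n,x0,y0);print(g.astype(int));print((P[...,2]*1000).astype(int))
    m=(P[...,2]>.112)&(P[...,2]<.19)
    for p,uu,vv,gg in zip(P[m],u[m],v[m],g[m]): 
        print(uu,vv,int(gg),(p-[.5288,.2059,0])*1000,end=' | ')
    print(P[m&(P[...,2]>.178)].mean(0))
E
```

```text
top 163 193
[[208 211 210 207 209 108  93  76 143 203 204 199 201 203 204 204 197 199 208]
 [209 211 208 208 207 160  89  97 200 202 201 197 199 201 202 204 153  95 106]
 [209 210 207 179 145  91 122 169 165 132 129 132 135 138 139 198  78  59  57]
 [210 211 208 169 174 174 174  91  81 122 125 126 125 126 124 132 105  62 106]
 [209 208 209 142 172 175 174 171  64  82 104 123  83  83  81 120 133 137 149]
 [208 209 206 166 173 174 172 171  94  39  32  26  55  78  81  81 108 138 149]
 [208 207 188 173 172 175 171 168  70  32  35  24  27  41  78  82  83 148 148]
 [146 205 151 156 170 174 168 133  52  37  32  34  24  20  54  80  82 113 146]
 [117 188 130  82 109 134  84  56  36  39  33  40  26  22  27  80  83  74 146]
 [117 188 130  94  58  50  46  45  35  39  35  39  34  28  13  55  86 110 148]
 [206 189 132 127  51  49  50  47  42  33  42  38  34  24  23  56 125 117 127]
 [207 174 130 125  52  44  52  50  45  41  41  42  36  27  41 105 128 108 127]
 [208 175 131 128  86  41  46  54  50  49  39  39  35  37  32 126 126  77 148]
 [206 205 131 129  90  43  35  38  49  50  47  42  37  39  82
[... 13358 characters left out ...]
 166 53 [ -0.8  -5.9 120.2] | 304 166 53 [  2.5  -5.  122.2] | 305 166 49 [  5.9  -4.2 124.3] | 306 166 50 [  4.6   1.4 120. ] | 307 166 36 [  8.6   1.5 123. ] | 308 166 69 [  7.8   6.8 119.1] | 302 167 49 [ -3.3  -7.1 114.8] | 303 167 49 [ -0.7  -5.5 115.8] | 304 167 50 [  5.   -7.1 121.2] | 305 167 54 [  5.   -2.8 118.6] | 306 167 52 [  7.9  -1.6 120.1] | 307 167 43 [  5.6   5.2 114.2] | 308 167 20 [  6.5   8.6 112.8] | 302 168 51 [ -1.7  -8.3 112.5] | 303 168 54 [  3.1  -9.1 116.8] | 304 168 56 [  4.2  -5.9 115.6] | 306 168 51 [  8.5  -1.7 116.4] | 307 168 46 [ 10.   1. 116.] | 302 169 39 [  1.6 -11.4 112.8] | 303 169 50 [  3.8  -9.3 113.3] | 304 169 51 [  5.4  -6.7 112.9] | [0.5 0.2 0.2]
```

```bash
cat >> h.py <<'E'
from scipy.spatial.transform import Rotation as Ro
def pose():
    s=arm.get_state(); R=Ro.from_euler('xyz',s['tool_rot']).as_matrix()
    print('t',round(s['time_s'],2),'p',np.round(s['tool_pos'],4),'q',np.round(s['q'],3),'F',np.round(s['wrist_force'],1),'M',np.round(s['ft_torque'],2),'w',round(s['grip_width'],4))
    print('x',np.round(R[:,0],3),'jaw az',round(np.degrees(np.arctan2(R[1,1],R[0,1])),2))
    return s,R
E
python3 - <<'E'
from h import *
pose()
b=load('top')
# refine pulley + screw: draw candidates & fit circle to bore/flange by predicted projection
c=np.array([.5578,-.152])
for n in('top','scene'):
    d=load(n)
    print(n,'bore centre',pix(d,[*c,.042]),'flange edge +x,-x,+y,-y',[np.round(pix(d,[c[0]+dx,c[1]+dy,.018]),1) for dx,dy in((.031,0),(-.031,0),(0,.031),(0,-.031))])
g=b['img'].astype(int).mean(2)
np.set_printoptions(linewidth=180)
print(g[186:216,283:312].astype(int))
E
```

```text
t 0.1 p [0.2061 0.4824 0.2306] q [ 1.167  0.126 -0.04   1.405 -0.     1.571] F [0.3 0.5 0.5] M [-0.    0.03 -0.01] w 0.0851
x [-0.001 -0.001 -1.   ] jaw az 66.86
top bore centre (np.float64(296.96682584035466), np.float64(199.51980369826776)) flange edge +x,-x,+y,-y [array([295.9, 190.9]), array([296., 211.]), array([285.7, 200.7]), array([306.1, 201.1])]
scene bore centre (np.float64(214.54952212260395), np.float64(246.85547899496356)) flange edge +x,-x,+y,-y [array([221.5, 259. ]), array([208.7, 245. ]), array([223.9, 246.4]), array([206. , 257.5])]
[[104 103 103 103 102 102 102 102 102 104 102 102 104 103 106 106 104 106 105 105 105 106 106 106 107 106 106 105 106]
 [103 102 103 103 103 102 103 102 102 102 102 102 103 105 105 105 106 107 105 105 106 106 106 106 106 105 106 105 105]
 [106 102 102 102 103 102 104 102 102 103 103 102 103 106 106 105 107 106 106 106 106 106 105 106 104 106 104 106 106]
 [105 106 104 102 102 102 103 101 103 103 102 104 103 106 106 104 105 105 105 106 106 106 106 105 106 106 105 106 106]
 [106 106 105 107 103 104 103 102 103 103 118 126 128 130 105 103 
[... 2328 characters left out ...]
103 104 103 104 104 171 177 188 201 190 200 196 186 171 122 105 102 103 102 106 106 105 105 106 106 106]
 [107 106 104 102 103 103 104 103 104 104 135 144 183 158 137 162 104 103 103 102 102 106 105 106 106 106 106 106 107]
 [106 107 106 105 104 104 102 102 104 104 103 103 103 104 103 103 102 103 103 104 103 105 106 107 107 106 107 105 106]
 [107 107 107 103 103 103 103 103 103 102 103 103 104 102 103 103 102 104 105 103 106 106 107 106 105 107 105 106 104]
 [106 106 105 102 103 102 104 104 103 103 104 104 102 103 103 102 103 104 102 102 106 105 105 106 106 106 105 106 106]
 [108 105 107 104 104 104 103 104 104 104 102 103 103 102 104 103 102 103 103 105 106 106 106 106 107 106 105 106 106]]
```

The pulley is at about (0.558, -0.1525) with its screw at azimuth ≈94°. The shaft is at about (0.528, 0.2057), rig yaw is -7.6°, and the flat looks to face roughly +y. I'm moving above the shaft with the jaws along rig y.

```bash
python3 -m jog '[[[0,0,1],[0.016,-0.014,0],0.05],[[0,0,3],[0.048,-0.041,0],0.05],[[0,0,5],[0.09,-0.077,0.005],0.05],[[0,0,7],[0.132,-0.113,0.01],0.05],[[0,0,9],[0.174,-0.15,0.01],0.05],[[0,0,11],[0.216,-0.186,0.01],0.05],[[0,0,13],[0.258,-0.222,0.01],0.05],[[0,0,14.5],[0.29,-0.249,0.005],0.05],[[0,0,15.5],[0.312,-0.268,0],0.05],[[0,0,15.5],[0.322,-0.277,0],0.05]]' 30; python3 - <<'E'
from h import *
pose()
E
```

```text
time_s: 1.1
tool_pos: [0.5306, 0.2025, 0.2294]
tool_rot: [-2.242, 1.568, -2.38]
wrist_force: [-0.9, 0.1, -0.4]
grip_width: 0.0501
t 1.1 p [0.5306 0.2025 0.2294] q [ 3.65e-01  2.10e-01  5.70e-02  1.42e+00 -1.00e-03  5.02e-01] F [-0.9  0.1 -0.4] M [0.01 0.03 0.01] w 0.0501
x [-0.002 -0.002 -1.   ] jaw az 82.13
```

```bash
python3 -m jog '[[[0,0,0],[0,0,0],0.05],[[0,0,0],[0,0,0],0.05]]'; python3 - <<'E'
from h import *
s,R=pose()
a=shot('scene');b=shot('top')
o=[]
for d in(a,b):
    u,v=pix(d,s['tool_pos']); print(u,v); x0,y0=int(u)-30,int(v)-30
    o.append(cv2.resize(d['img'][y0:y0+60,x0:x0+60,::-1],None,fx=6.6,fy=6.6,interpolation=cv2.INTER_CUBIC)); print(x0,y0)
cv2.imwrite('pics/e.png',np.hstack(o))
E
```

```text
time_s: 1.3
tool_pos: [0.5277, 0.206, 0.231]
tool_rot: [-3.098, 1.57, 3.051]
wrist_force: [-0.1, 0.0, 0.6]
grip_width: 0.0498
t 1.3 p [0.5277 0.206  0.231 ] q [3.720e-01 2.060e-01 5.600e-02 1.421e+00 1.000e-03 5.060e-01] F [-0.1  0.   0.6] M [-0.02 -0.02  0.06] w 0.0498
x [-0.001  0.    -1.   ] jaw az 82.34
307.35840257712835 137.2017894013006
277 107
164.5121276840438 195.00678192992197
134 165
```

View pics/e.png

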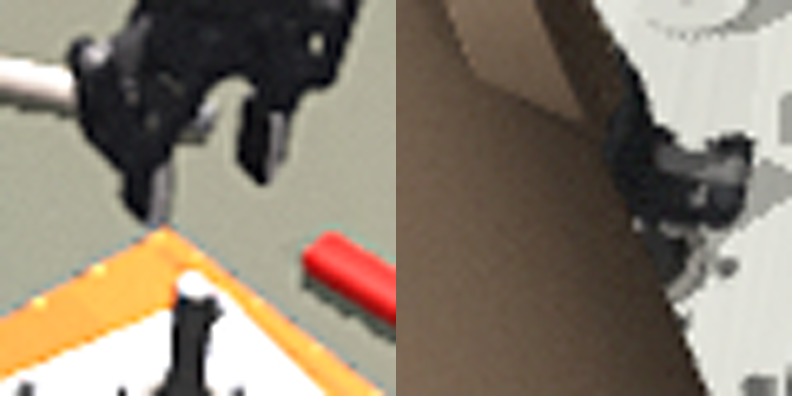

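The scene view shows the fingertips at about (150,220) and (262,180) in the crop, straddling the shaft top at (193,285) as predicted. Going down to the flat's height and pinching.

```bash
python3 -m jog '[[[0,0,0],[0,0,-0.015],0.05],[[0,0,0],[0,0,-0.035],0.05],[[0,0,0],[0,0,-0.055],0.05],[[0,0,0],[0,0,-0.072],0.05],[[0,0,0],[0,0,-0.082],0.05],[[0,0,0],[0,0,-0.082],0.035],[[0,0,0],[0,0,-0.082],0.025],[[0,0,0],[0,0,-0.082],0.02]]' 30; python3 -m jog '[[[0,0,0],[0,0,0],0],[[0,0,0],[0,0,0],0],[[0,0,0],[0,0,0],0],[[0,0,0],[0,0,0],0],[[0,0,0],[0,0,0],0]]' 30;  python3 - <<'E'
from h import *
pose()
E
```

```text
time_s: 2.2
tool_pos: [0.5287, 0.2062, 0.1505]
tool_rot: [0.496, 1.569, 0.363]
wrist_force: [0.5, 0.3, -0.0]
grip_width: 0.02
time_s: 2.7
tool_pos: [0.5288, 0.2064, 0.1505]
tool_rot: [0.937, 1.568, 0.804]
wrist_force: [-2.0, 3.9, 6.2]
grip_width: 0.016
t 2.7 p [0.5288 0.2064 0.1505] q [ 3.720e-01  2.150e-01 -1.090e-01  1.244e+00  1.000e-03  5.050e-01] F [-2.   3.9  6.2] M [0.51 0.29 0.04] w 0.016
x [ 0.002  0.002 -1.   ] jaw az 82.37
```

The pinch reads 16.0 mm, so a finger sits squarely on the flat. Which side is it on? I'll turn about 30° around the TCP: the axis is ~2 mm off the pinch centre, so the side force should tell.

```bash
python3 -m jog '[[[0,0,4],[0,0,0],0],[[0,0,9],[0,0,0],0],[[0,0,14],[0,0,0],0],[[0,0,19],[0,0,0],0],[[0,0,24],[0,0,0],0],[[0,0,29],[0,0,0],0],[[0,0,30],[0,0,0],0],[[0,0,30],[0,0,0],0]]' 30;  python3 - <<'E'
from h import *
pose()
E
```

```text
time_s: 3.5
tool_pos: [0.5296, 0.2068, 0.1505]
tool_rot: [0.304, 1.567, 0.693]
wrist_force: [2.2, 5.1, 4.8]
grip_width: 0.0156
t 3.5 p [0.5296 0.2068 0.1505] q [ 3.720e-01  2.160e-01 -1.090e-01  1.242e+00  1.000e-03 -1.800e-02] F [2.2 5.1 4.8] M [ 0.95 -0.39 -0.01] w 0.0156
x [ 0.003  0.003 -1.   ] jaw az 112.32
```

The force and drift went toward +x, which fits the flat being on the +y side, as the images suggested. Finishing the 90° turn while following the axis.

```bash
python3 -m jog '[[[0,0,6],[0.0003,0.0005,0],0],[[0,0,13],[0.0006,0.0009,0],0],[[0,0,20],[0.0009,0.0013,0],0],[[0,0,27],[0.0011,0.0016,0],0],[[0,0,34],[0.0013,0.0019,0],0],[[0,0,41],[0.0014,0.0022,0],0],[[0,0,48],[0.0015,0.0024,0],0],[[0,0,55],[0.0016,0.0026,0],0],[[0,0,60],[0.0016,0.0026,0],0],[[0,0,60],[0.0016,0.0026,0],0]]' 30; python3 -m jog '[[[0,0,0],[0,0,0],0],[[0,0,0],[0,0,0],0]]';  python3 - <<'E'
from h import *
pose()
E
```

```text
time_s: 4.5
tool_pos: [0.5301, 0.2087, 0.1506]
tool_rot: [-0.679, 1.569, 0.759]
wrist_force: [-2.0, 2.0, 7.6]
grip_width: 0.0154
time_s: 4.7
tool_pos: [0.5301, 0.2087, 0.1505]
tool_rot: [-0.679, 1.569, 0.757]
wrist_force: [-1.9, 1.6, 6.6]
grip_width: 0.0157
t 4.7 p [0.5301 0.2087 0.1505] q [ 3.750e-01  2.200e-01 -1.040e-01  1.246e+00  1.000e-03 -1.062e+00] F [-1.9  1.6  6.6] M [0.4  0.43 0.1 ] w 0.0157
x [ 0.001  0.001 -1.   ] jaw az 172.3
```

```bash
python3 -m jog '[[[0,0,0],[0,0,0],0.02],[[0,0,0],[0,0,0],0.05],[[0,0,0],[0,0,0],0.05],[[0,0,0],[0,0,0.02],0.05],[[0,0,0],[0,0,0.05],0.05],[[0,0,0],[0,0,0.08],0.05],[[0,0,0],[0.003,-0.04,0.08],0.05],[[0,0,2],[0.006,-0.08,0.08],0.06],[[0,0,4],[0.01,-0.125,0.08],0.06],[[0,0,6],[0.013,-0.17,0.08],0.06]]';python3 -m jog '[[[0,0,2],[0.003,-0.045,0],0.06],[[0,0,4],[0.006,-0.09,-0.01],0.06],[[0,0,5.7],[0.01,-0.135,-0.025],0.06],[[0,0,5.7],[0.014,-0.17,-0.04],0.06],[[0,0,5.7],[0.016,-0.187,-0.05],0.06],[[0,0,5.7],[0.016,-0.191,-0.05],0.06],[[0,0,5.7],[0.016,-0.191,-0.05],0.06]]';  python3 - <<'E'
from h import *
pose()
b=shot('top');a=shot('scene')
o=[]
for d in(b,a):
    u,v=pix(d,[.528,.2085,.165]); x0,y0=int(u)-16,int(v)-20
    o.append(cv2.resize(d['img'][y0:y0+40,x0:x0+32,::-1],None,fx=10,fy=10,interpolation=cv2.INTER_CUBIC)); print(x0,y0)
cv2.imwrite('pics/f.png',np.hstack(o))
E
```

```text
time_s: 5.7
tool_pos: [0.5427, 0.0368, 0.229]
tool_rot: [2.546, 1.57, -2.193]
wrist_force: [0.5, -0.3, -0.1]
grip_width: 0.0602
time_s: 6.4
tool_pos: [0.5587, -0.1524, 0.1792]
tool_rot: [0.828, 1.57, 2.469]
wrist_force: [0.1, 0.6, 0.7]
grip_width: 0.0604
t 6.4 p [ 0.5587 -0.1524  0.1792] q [-0.266  0.233 -0.024  1.315  0.    -1.908] F [0.1 0.6 0.7] M [-0.02 -0.02  0.05] w 0.0604
x [-0.001  0.001 -1.   ] jaw az -175.97
151 179
290 133
```

View pics/f.png

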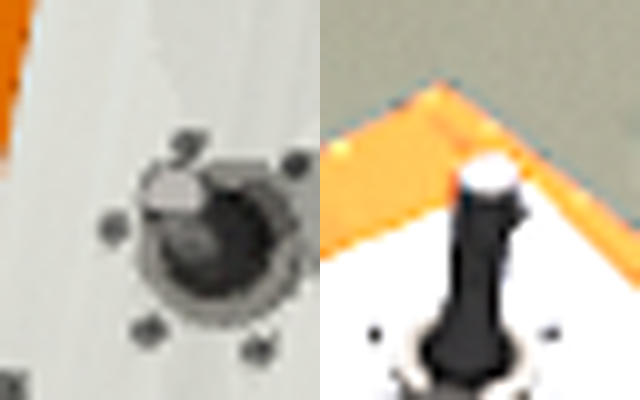

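Confirmed: the end face is now cut on its lower edge at (175,210). A lighter strip, the flat, shows at (190,240) facing −x (down in the picture), and the scene camera sees no flat. Touch puts the shaft axis at about (0.5273, 0.2088), so the camera is ~3 mm off in y. I'll centre the pulley in y by squeezing its flange lightly, then regrip the hub across the screw.

```bash
python3 -m jog '[[[0,0,-6],[0,0,-0.01],0.0854],[[0,0,-14],[0,0,-0.025],0.0854],[[0,0,-22],[0,0,-0.04],0.0854],[[0,0,-30],[0,0,-0.05],0.0854],[[0,0,-38],[0,0,-0.06],0.0854],[[0,0,-46],[0,0,-0.07],0.0854],[[0,0,-54],[0,0,-0.08],0.0854],[[0,0,-62],[0,0,-0.09],0.0854],[[0,0,-70],[0,0,-0.1],0.0854],[[0,0,-78],[0,0,-0.1],0.0854]]';python3 -m jog '[[[0,0,-8],[0,0.0015,-0.005],0.0854],[[0,0,-12],[0,0.0015,-0.015],0.0854],[[0,0,-12],[0,0.0015,-0.03],0.0854],[[0,0,-12],[0,0.0015,-0.045],0.0854],[[0,0,-12],[0,0.0015,-0.06],0.0854],[[0,0,-12],[0,0.0015,-0.07],0.0854],[[0,0,-12],[0,0.0015,-0.073],0.0854],[[0,0,-12],[0,0.0015,-0.073],0.0854]]';  python3 - <<'E'
from h import *
pose()
E
```

```text
time_s: 7.5
tool_pos: [0.5587, -0.1507, 0.0789]
tool_rot: [2.301, 1.57, 2.578]
wrist_force: [-0.5, 0.2, -0.2]
grip_width: 0.0857
time_s: 8.3
tool_pos: [0.559, -0.1505, 0.0065]
tool_rot: [0.846, 1.571, 0.918]
wrist_force: [-0.2, 0.4, -0.1]
grip_width: 0.0852
t 8.3 p [ 0.559  -0.1505  0.0065] q [-0.263  0.317 -0.305  0.949  0.    -0.335] F [-0.2  0.4 -0.1] M [-0.05 -0.02 -0.03] w 0.0852
x [ 0.  0. -1.] jaw az 94.12
```

```bash
python3 -m jog '[[[0,0,0],[0,0,0],0.072],[[0,0,0],[0,0,0],0.066],[[0,0,0],[0,0,0],0.063],[[0,0,0],[0,0,0],0.061],[[0,0,0],[0,0,0],0.058],[[0,0,0],[0,0,0],0.055],[[0,0,0],[0,0,0],0.055]]' 20;  python3 - <<'E'
from h import *
pose()
E
```

```text
time_s: 9.0
tool_pos: [0.5593, -0.1509, 0.0071]
tool_rot: [0.41, 1.57, 0.481]
wrist_force: [-0.8, 3.3, 4.8]
grip_width: 0.0602
t 9.0 p [ 0.5593 -0.1509  0.0071] q [-0.264  0.317 -0.304  0.949  0.001 -0.335] F [-0.8  3.3  4.8] M [0.66 0.22 0.05] w 0.0602
x [ 0.001  0.001 -1.   ] jaw az 94.08
```

```bash
python3 -m jog '[[[0,0,0],[0,0,0],0.07],[[0,0,0],[0,0,0],0.0854],[[0,0,0],[0,0,0.006],0.0854],[[0,0,0],[0,0,0.02],0.0854],[[0,0,7],[0,-0.0004,0.03],0.0854],[[0,0,15],[0,-0.0004,0.03],0.0854],[[0,0,23],[0,-0.0004,0.03],0.0854],[[0,0,31],[0,-0.0004,0.03],0.0854],[[0,0,39],[0,-0.0004,0.03],0.0854],[[0,0,47],[0,-0.0004,0.03],0.0854]]' 30
python3 -m jog '[[[0,0,8],[0,0,0],0.0854],[[0,0,16],[0,0,0],0.0854],[[0,0,24],[0,0,0],0.0854],[[0,0,32],[0,0,0],0.0854],[[0,0,40],[0,0,-0.005],0.0854],[[0,0,43],[0,0,-0.012],0.07],[[0,0,43],[0,0,-0.018],0.06],[[0,0,43],[0,0,-0.018],0.05],[[0,0,43],[0,0,-0.018],0.044],[[0,0,43],[0,0,-0.018],0.04]]' 30
python3 -m jog '[[[0,0,0],[0,0,0],0.036],[[0,0,0],[0,0,0],0.03],[[0,0,0],[0,0,0],0.02],[[0,0,0],[0,0,0],0.02],[[0,0,0],[0,0,0],0.02]]' 50; python3 - <<'E'
from h import *
pose()
b=shot('top');a=shot('scene')
o=[]
for d,du in((b,0),(a,0)):
    u,v=pix(d,[.558,-.15,.03]); x0,y0=int(u)-25,int(v)-25
    o.append(cv2.resize(d['img'][y0:y0+50,x0:x0+50,::-1],None,fx=8,fy=8,interpolation=cv2.INTER_CUBIC)); print(x0,y0)
cv2.imwrite('pics/g.png',np.hstack(o))
E
```

```text
time_s: 10.0
tool_pos: [0.5593, -0.1518, 0.0376]
tool_rot: [-1.292, 1.57, -0.395]
wrist_force: [-0.6, 0.1, -0.9]
grip_width: 0.0852
time_s: 11.0
tool_pos: [0.5591, -0.1516, 0.0188]
tool_rot: [-1.983, 1.57, -0.342]
wrist_force: [0.7, -0.2, -0.0]
grip_width: 0.0404
time_s: 11.5
tool_pos: [0.5595, -0.1517, 0.0191]
tool_rot: [-1.83, 1.569, -0.188]
wrist_force: [-0.2, 0.7, 5.9]
grip_width: 0.0342
t 11.5 p [ 0.5595 -0.1517  0.0191] q [-0.265  0.307 -0.288  0.974  0.    -1.906] F [-0.2  0.7  5.9] M [ 0.07 -0.02 -0.05] w 0.0342
x [ 0.002 -0.    -1.   ] jaw az -175.94
270 175
190 224
```

View pics/g.png

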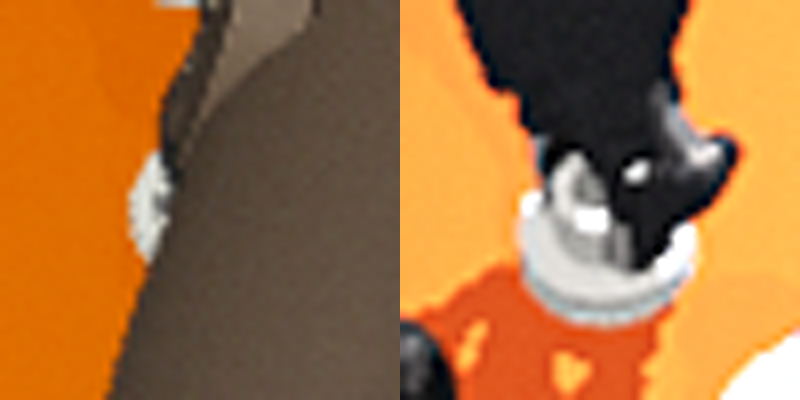

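The hub is held: the scene crop shows the fingers on the hub above the flange, and the top crop shows the screw at (160,205), pointing left, as expected. Lifting, turning +78.3° and carrying it over the shaft.

```bash
python3 -m jog '[[[0,0,0],[0,0,0.005],0.02],[[0,0,0],[0,0,0.02],0.02],[[0,0,0],[0,0,0.05],0.02],[[0,0,0],[0,0,0.085],0.02],[[0,0,0],[0,0,0.125],0.02],[[0,0,0],[0,0,0.165],0.02],[[0,0,0],[0,0,0.195],0.02],[[0,0,0],[0,0,0.21],0.02],[[0,0,0],[0,0,0.211],0.02],[[0,0,0],[0,0,0.211],0.02]]' 60
python3 -m jog '[[[0,0,4],[-0.001,0.015,0],0.02],[[0,0,11],[-0.003,0.04,0],0.02],[[0,0,19],[-0.006,0.075,0],0.02],[[0,0,27],[-0.009,0.11,0],0.02],[[0,0,35],[-0.012,0.145,0],0.02],[[0,0,43],[-0.015,0.18,0],0.02],[[0,0,51],[-0.018,0.215,0],0.02],[[0,0,59],[-0.021,0.25,0],0.02],[[0,0,67],[-0.024,0.285,0],0.02],[[0,0,73],[-0.027,0.315,0],0.02]]'
python3 -m jog '[[[0,0,3],[-0.002,0.025,0],0.02],[[0,0,5],[-0.0035,0.04,0],0.02],[[0,0,5.3],[-0.0038,0.045,0],0.02],[[0,0,5.3],[-0.0038,0.045,0],0.02],[[0,0,5.3],[-0.0038,0.045,0],0.02]]'
python3 - <<'E'
from h import *
pose()
b=shot('top');a=shot('scene')
u,v=pix(a,[.528,.208,.2]); x0,y0=int(u)-40,int(v)-30;print(x0,y0)
o=[cv2.resize(a['img'][y0:y0+60,x0:x0+80,::-1],None,fx=6,fy=6,interpolation=cv2.INTER_CUBIC)]
u,v=pix(b,[.528,.208,.2]); x0,y0=int(u)-25,int(v)-30;print(x0,y0)
o.append(cv2.resize(b['img'][y0:y0+60,x0:x0+50,::-1],None,fx=6,fy=6,interpolation=cv2.INTER_CUBIC))
cv2.imwrite('pics/i.png',np.hstack(o))
E
```

```text
time_s: 12.6
tool_pos: [0.5585, -0.1514, 0.2283]
tool_rot: [1.266, 1.569, 2.908]
wrist_force: [0.5, -0.1, -4.2]
grip_width: 0.0337
time_s: 13.6
tool_pos: [0.5305, 0.1649, 0.2269]
tool_rot: [0.488, 1.567, -2.874]
wrist_force: [0.0, -0.1, -3.8]
grip_width: 0.0339
time_s: 14.1
tool_pos: [0.5281, 0.2075, 0.2289]
tool_rot: [1.055, 1.57, -2.221]
wrist_force: [-0.1, 0.3, -3.3]
grip_width: 0.034
t 14.1 p [0.5281 0.2075 0.2289] q [ 0.375  0.208  0.053  1.417 -0.    -2.632] F [-0.1  0.3 -3.3] M [-0.    0.03  0.04] w 0.034
x [-0.001 -0.001 -1.   ] jaw az -97.72
267 115
140 167
```

View pics/i.png

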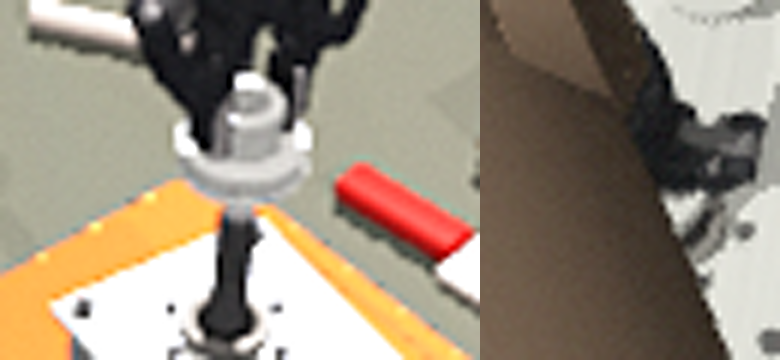

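The scene crop shows the pulley upright with its flange centre at (243,160), right over the shaft end at (240,207) allowing for perspective. Lowering until the chamfer enters, watching the side force.

```bash
python3 -m jog '[[[0,0,0],[0,0.0005,-0.008],0.02],[[0,0,0],[0,0.001,-0.018],0.02],[[0,0,0],[0,0.001,-0.026],0.02],[[0,0,0],[0,0.001,-0.028],0.02],[[0,0,0],[0,0.001,-0.03],0.02],[[0,0,0],[0,0.001,-0.032],0.02],[[0,0,0],[0,0.001,-0.032],0.02]]'
python3 -m jog '[[[0,0,0],[0,0,-0.001],0.02],[[0,0,0],[0,0,-0.002],0.02],[[0,0,0],[0,0,-0.003],0.02],[[0,0,0],[0,0,-0.004],0.02],[[0,0,0],[0,0,-0.004],0.02]]'
python3 - <<'E'
from h import *
pose()
E
```

```text
time_s: 14.9
tool_pos: [0.5281, 0.2095, 0.1973]
tool_rot: [-2.636, 1.571, 0.372]
wrist_force: [-0.8, 0.2, -2.9]
grip_width: 0.0339
time_s: 15.4
tool_pos: [0.5283, 0.2092, 0.1933]
tool_rot: [2.463, 1.57, -0.812]
wrist_force: [0.6, -1.2, -3.9]
grip_width: 0.034
t 15.4 p [0.5283 0.2092 0.1933] q [ 3.770e-01  2.100e-01 -2.300e-02  1.338e+00 -1.000e-03 -2.631e+00] F [ 0.6 -1.2 -3.9] M [-0.39 -0.32 -0.01] w 0.034
x [ 0. -0. -1.] jaw az -97.64
```

Already about 6 mm onto the shaft with under 1.5 N of side force. Continuing.

```bash
python3 -m jog '[[[0,0,0],[0,-0.0003,-0.002],0.02],[[0,0,0],[0,-0.0003,-0.005],0.02],[[0,0,0],[0,-0.0003,-0.008],0.02],[[0,0,0],[0,-0.0003,-0.011],0.02],[[0,0,0],[0,-0.0003,-0.014],0.02],[[0,0,0],[0,-0.0003,-0.017],0.02],[[0,0,0],[0,-0.0003,-0.02],0.02],[[0,0,0],[0,-0.0003,-0.02],0.02]]'
python3 - <<'E'
from h import *
pose()
E
```

```text
time_s: 16.2
tool_pos: [0.5281, 0.209, 0.1727]
tool_rot: [1.298, 1.57, -1.977]
wrist_force: [3.9, -2.6, -4.6]
grip_width: 0.0339
t 16.2 p [0.5281 0.209  0.1727] q [ 0.377  0.213 -0.064  1.295 -0.    -2.631] F [ 3.9 -2.6 -4.6] M [-0.54 -0.74  0.  ] w 0.0339
x [-0.    -0.001 -1.   ] jaw az -97.64
```

```bash
python3 -m jog '[[[0,0,0],[0.0006,-0.0005,-0.002],0.02],[[0,0,0],[0.0006,-0.0005,-0.005],0.02],[[0,0,0],[0.0006,-0.0005,-0.008],0.02],[[0,0,0],[0.0006,-0.0005,-0.011],0.02],[[0,0,0],[0.0006,-0.0005,-0.014],0.02],[[0,0,0],[0.0006,-0.0005,-0.017],0.02],[[0,0,0],[0.0006,-0.0005,-0.02],0.02],[[0,0,0],[0.0006,-0.0005,-0.02],0.02]]'
python3 - <<'E'
from h import *
pose()
E
```

```text
time_s: 17.0
tool_pos: [0.5284, 0.2086, 0.1527]
tool_rot: [0.404, 1.57, -2.871]
wrist_force: [0.4, -0.5, -2.8]
grip_width: 0.0339
t 17.0 p [0.5284 0.2086 0.1527] q [ 0.376  0.218 -0.101  1.253  0.    -2.632] F [ 0.4 -0.5 -2.8] M [ 0.06  0.01 -0.03] w 0.0339
x [-0.001 -0.    -1.   ] jaw az -97.63
```

```bash
python3 -m jog '[[[0,0,0],[0,0,-0.002],0.02],[[0,0,0],[0,0,-0.004],0.02],[[0,0,0],[0,0,-0.006],0.02],[[0,0,0],[0,0,-0.0078],0.02],[[0,0,0],[0,0,-0.0086],0.02],[[0,0,0],[0,0,-0.0086],0.02],[[0,0,0],[0,0,-0.0086],0.02]]'
python3 - <<'E'
from h import *
s,R=pose()
b=shot('top');a=shot('scene')
v,u=np.mgrid[0:384,0:512]
for n,d in(('scene',a),('top',b)):
    P=world(d,u,v)
    for nm,c in(('pump',[.528,.2075]),('motor',[.6475,.1905])):
        r=np.hypot(P[...,0]-c[0],P[...,1]-c[1]); g=d['img'].mean(2)
        m=(r>.0205)&(r<.029)&(P[...,2]>.13)&(P[...,2]<.155)&(g>140)
        print(n,nm,m.sum(),np.median(P[m][:,2]) if m.any() else None,P[m][:,2].mean() if m.any() else None)
u0,v0=pix(a,[.58,.2,.15]); x0,y0=int(u0)-40,int(v0)-32
o=[cv2.resize(a['img'][y0:y0+60,x0:x0+75,::-1],None,fx=7,fy=7,interpolation=cv2.INTER_CUBIC)];print(x0,y0)
for c in ([.528,.2075],[.6475,.1905]):
    for z in(.127,.143): print('pred',z,np.round(pix(a,[*c,z]),1))
u0,v0=pix(b,[.528,.2075,.15]);x1,y1=int(u0)-18,int(v0)-30
o.append(cv2.resize(b['img'][y1:y1+60,x1:x1+36,::-1],None,fx=7,fy=7,interpolation=cv2.INTER_CUBIC));print(x1,y1)
cv2.imwrite('pics/j.png',np.hstack(o))
E
```

```text
time_s: 17.7
tool_pos: [0.5287, 0.2087, 0.1447]
tool_rot: [-2.516, 1.571, 0.492]
wrist_force: [0.5, 0.1, -3.0]
grip_width: 0.0339
t 17.7 p [0.5287 0.2087 0.1447] q [ 0.376  0.22  -0.116  1.235  0.    -2.632] F [ 0.5  0.1 -3. ] M [ 0.   -0.01 -0.05] w 0.0339
x [ 0.  0. -1.] jaw az -97.64
scene pump 88 0.14176171769822044 0.1402465614262007
scene motor 133 0.14171761556622034 0.1406468293630792
top pump 9 0.14150192912516957 0.14243020376873353
top motor 140 0.1423790332525493 0.14260604088802406
275 136
pred 0.127 [305.  163.3]
pred 0.143 [305.4 159.4]
pred 0.127 [328.9 188.8]
pred 0.143 [329.5 184.9]
151 170
```

View pics/j.png

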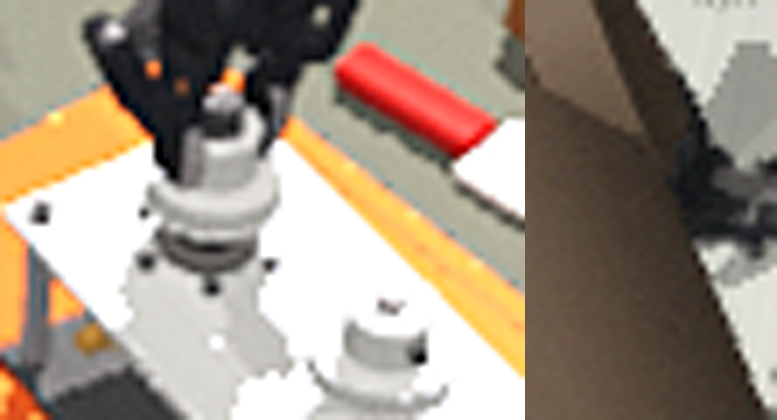

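Level matches the motor pulley within noise: flange top 141.8 vs 141.7 mm in the scene depth. The crop shows a clear gap above the boss at (205,240) and the shaft end standing out of the hub at (222,100). A last 0.5 mm trim, a settle, then I'll hand it in.

```bash
python3 -m jog '[[[0,0,0],[0,0,-0.0005],0.02],[[0,0,0],[0,0,-0.0005],0.02],[[0,0,0],[0,0,-0.0005],0.02],[[0,0,0],[0,0,-0.0005],0.02],[[0,0,0],[0,0,-0.0005],0.02]]' && python3 - <<'E'
from h import *
s,R=pose()
if np.abs(s['wrist_force']).max()<8 and np.abs(s['qvel']).max()<.05: print(arm.close_job())
E
```

```text
time_s: 18.3
tool_pos: [0.5287, 0.2087, 0.1442]
tool_rot: [-0.138, 1.571, 2.871]
wrist_force: [-0.3, 0.8, -3.9]
grip_width: 0.034
t 18.3 p [0.5287 0.2087 0.1442] q [ 0.376  0.22  -0.117  1.234  0.    -2.632] F [-0.3  0.8 -3.9] M [-0.02 -0.01 -0.04] w 0.034
x [-0.  0. -1.] jaw az -97.64
the job is handed in; nothing more can be done
None
```

The pulley is on the pump shaft, level with the motor pulley, and still held upright in the gripper. I handed the job in at 18.3 s of the 72 s allowed.

- **Shaft:** I pinched it at the flat, and the gripper read about 16 mm, so a finger was sitting squarely on the flat. I turned it 90° until the jaws lay at 172.3°, against 172.4° for straight away from the motor. After I let go, the top camera showed the flat facing that way.
- **Pulley:** I centred the small silver pulley with a light squeeze on its flange. I then gripped the hub across the set screw, turned it 78° and threaded it down, with side force staying under 5 N.
- **Level:** The flange tops measured 141.8 mm (loose) and 141.7 mm (motor) in the scene camera. The few top-camera pixels differed by up to about 1 mm. I lowered it 0.5 mm more after that, which puts the underside at about 127 mm, clear above the boss.
- **Final state:** The tool was vertical and the side force under 1 N. The vertical force of about 4 N was not far from the 3.3 N read while the pulley hung free.

**Disagreements and gaps:**
- **Camera offset:** Touch put the shaft axis about 3 mm from the camera's estimate, more than the stated 2 mm. I went by touch, and the pulley fitted freely.
- **Set screw angle:** I could not see the screw at the end because it faces away behind the gripper. Its angle rests on the early picture (about 94° ± 4°) plus the turn I made.
- **Gripper readings:** Openings while gripping read up to about 2 mm under the nominal size (34 mm on the 36 mm hub), which I put down to the grip squeezing slightly.

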